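# Release the charger's dust door and eject the battery pack

### The arm

A 6-joint arm with a two-finger parallel gripper is mounted at the origin on a cart in front of the work surface, level with it; the furniture and walls round the work are solid. World frame = base frame: x ahead of the robot, y to its left, z up, the work surface at z = 0. Lengths are in m, angles in rad, forces in N, time in s.
With the tool pointing down it reaches from about 0.35 to 0.775 m from the base axis. Payload 7.3 kg.
Tool frame: the origin (TCP) lies on the centre line of the jaws, within the pads' length; the fingertips stand 25 mm ahead of it and the grasp point (between the pads) lies 6 mm ahead of it; z points along the fingers, y is the direction in which the jaws open and shut (so a half turn about z gives the same grasp; the last joint's range is limited). The gripper opens to 92 mm and grips with 3 to 60 N. Pads are 19 mm wide; open, the fingers measure 130 mm over their backs; the gripper's body (75 mm by 190 mm) begins 47 mm behind the grasp point.
Start: joints at [0.955, 0.342, 1.524, -0, 1.275, -0.146], TCP at [0.238, 0.468, 0.252] pointing down, gripper open.
Joint ranges: [-2.53, 2.53], [-0.77, 2.02], [0.04, 2.7], [-1, 4.14], [0.28, 2.66], [-3.11, 3.11]. Speed limits (rad/s): [2.57, 2.57, 3.14, 3.14, 3.14, 3.14].

### API

Orientations are given as [roll, pitch, yaw] about the fixed x, y, z axes, in that order (R = Rz(yaw) Ry(pitch) Rx(roll)).
In Python, from cell import telemetry, read_camera, workorder gives the robot as it stands.
- The arm moves only by the shell command python3 -m creep 'ROWS' [FORCE]. ROWS is JSON, one flat list of numbers, 5 for each row, row after row: the opening, from 0 (shut) to 1 (fully open), then the shift along the world's x, y, z in m, then the turn about the world's z in rad. A call has 1 to 12 rows; each row shifts and turns the pose as measured when the row begins; what a row does not reach is not made up. A row lasts 1/8 s, in which the tool goes at most 62.5 mm and 10.7 degrees, less where a joint would pass 70% of its speed; a pose out of reach is approached as far as the arm can. A call is refused whole if a number of a shift passes 0.0625 or a number of a turn 0.188, either way. A call with a gripper value outside its range is refused whole. The fingers move at their own pace and stop on an object; FORCE is the grip in N (left out, the last holds). Time passes only in rows, so rows that do not move let the fingers close. It gives the time, the measured TCP pose, the force and the opening at its end, in the units of the state.
- telemetry.observe(): the state, without advancing time (a new reading comes with each control period).
- read_camera(name): name is "scene" or "side" or "wrist"; returns a dict with "image" (480x640x3 uint8, red, green, blue), "fovy" (degrees; the focal length in pixels is half the picture's height over the tangent of half this angle, whatever the lens; pixels are square), "cx", "cy" (the principal point, pixels), "R" (3x3) and "t" (3): a world point X has camera coordinates R X + t. Camera axes: x right, y down, z forward; pixel columns grow to the right and rows downward; lengths in m; the calibration is good to about 2 mm. The wrist camera is an equidistant fisheye: a pixel r from the principal point sees the ray r / f radians off the axis. A picture is of the moment at which its call begins. There is no depth.
- workorder.hand_in(): hands the job in, once; it reports no verdict.
The state is a dict: "time": time; "qpos": joint angles; "qvel": joint speeds; "joint_efforts": joint torques, N m; "tool_pos": TCP position; "tool_rot": TCP orientation; "contact_force": force on the tool from outside, world axes, zero at the start; "torque": the same for the moment, N m; "opening": finger opening in m.
Only numpy, scipy, OpenCV 4.12 (cv2) and the standard library are available. Lean on these libraries where they do the work, as an engineer would, in place of code of your own. Each camera call takes 0.05 s, during which the arm holds its last target.

### The job

The edge trimmer's battery pack is charged. Slide the charger's orange thumb latch sideways so that its dust door springs fully open, then push the red ejector knob all the way in so that the pack slides out of the bay on to the open door, and leave it there. Leave the other things on the bench where they are.

Things in the scene. Friction and masses are not known exactly. Their poses are not given: they have to be found in the camera images.
- charger: Bench charger screwed to the bench: grey case with black top, 92 x 150 x 64 mm (x, y, z), on a steel plate with two ears 130 mm over all in x. Origin: centre of its underside, on the bench; z up. The bay runs along its y axis, 43 mm wide and 31 mm high, floor 20 mm above the bench; its mouth, shut by the door, is the +y end face (y = 75 mm); the ejector rod comes out of the -y end face. Nothing but the latch stands more than 3 mm above the case's flat top.
- latch_tab (a point): Middle of the orange ribbed thumb tab on the charger's top near the door, 12 mm in x (the way it slides), 19 mm in y, standing 14 mm proud of the case's top; this point is 8.5 mm above the case's top (72.5 mm above the bench). Shut, it stands at charger x = 0, y = 59 mm. The tab sits on a foot 26 mm long in x and 3 mm high. Its steel hook reaches past the door's upper edge and holds the door shut.
- latch (a joint): Travel of the thumb latch, m: 0 shut, 0.018 end of travel, along charger +x (away from the robot side). A spring of up to 2.5 N draws it back; the door is released from about 0.013.
- door (a joint): Angle of the black dust door, rad: 0 shut and upright, 1.57 fully open. It is 56 mm wide, 43 mm high, 6 mm thick, hinged on its lower edge at the bay's floor; once released its spring swings it outward and down (to charger +y) in about half a second until it lies level as an apron for the pack, and holds it there. While it is shut it blocks the pack.
- door_edge (a point): Middle of the door's free edge: 62 mm above the bench when shut; out at charger y = 119 mm and about 15 mm above the bench when fully open.
- ejector_knob (a point): Centre of the outer face of the red ejector knob, 30 mm across and 12 mm thick, on a steel rod along charger y, 34.5 mm above the bench. Before pushing it lies at charger y = -149 mm.
- ejector (a joint): Travel of the ejector rod, m: 0 out, 0.045 fully in (a hard stop), along charger +y. It needs about 3 N and stays where it is left; it drives the pack ahead of it.
- pack: Loose battery pack, blue with a black front end, 40 x 95 x 28 mm (x, y, z), 0.16 kg. Origin: centre of its underside; its y axis lies along the charger's. Seated it is at charger y = 25.5 mm, wholly inside the bay; ejected at about 70 mm.
- glue_tin: Loose bystander: dark open tin, 88 mm across, 45 mm high; origin centre of its underside.
- tape: Loose bystander: roll of yellowish tape lying flat, 96 mm across, 25 mm high; origin centre of its underside.
- mug: Loose bystander: steel mug, 79 mm across (108 mm with its handle), 78 mm high; origin centre of its underside.
- eyelet_press: Fixed bystander, always at the same place right of the work: green hand lever press, 237 x 164 mm on plan (x, y) and 365 mm tall, not used here; origin about the centre of its underside. Keep the gripper and arm clear of it on the way.

How it is judged:
On the way, in this order (a step that is already met when the one before it is completed fails the run):
1. the dust door has sprung fully open (value of joint door above 1.4 rad), for 0.2 s.
2. the ejector has been pushed in and the pack has come out (value of joint ejector above 0.04 m and y of pack in the frame of charger above 0.064 m), for 0.2 s.
At the end, for the whole second after the job is handed in: The door stands open (over 1.4 rad), the ejector is in by more than 40 of its 45 mm, and the pack lies still and level in the bay's mouth and on the door: its origin 64 to 95 mm along the charger's y axis, not fallen off, within 0.15 rad of the bay's direction (all of step 2 and value of joint door above 1.4 rad and y of pack in the frame of charger below 0.095 m and z of pack in the frame of charger above 0.015 m and angle between pack's own z axis and vertical below 0.12 rad and angle between the y axis of pack and the y axis of charger, either way round below 0.15 rad and linear speed of pack below 0.01 m/s); the robot touches nothing.
It fails at once if a bystander (glue tin, tape, mug) is moved by more than 30 mm (distance of any of glue_tin, tape, mug from where it was at the start of the episode above 0.03 m).
It also fails if it takes over 51 s, if anything falls off the work surface, if the arm or the gripper's body presses on something with over 40 N, if the wrist force passes 120 N, or if a joint passes its speed limit or range.

## Working session

There is one attempt and no reset: what is moved stays moved. The work goes in short steps, Python scripts to look and compute and a shell command to move; the robot and the scene stay as the last step left them, time stands still between calls to the robot, and variables do not carry over. Pictures are saved under pics/ and viewed, and the job is handed in when it is done.

```bash
mkdir -p pics; ls; python3 - <<'E'
from cell import telemetry, read_camera
import cv2
for n in ["scene","side","wrist"]:
    c=read_camera(n); cv2.imwrite(f"pics/{n}0.png",c["image"][:,:,::-1])
    print(n,c["fovy"],c["cx"],c["cy"],c["R"],c["t"])
s=telemetry.observe();print(s)
E
```

```text
pics
scene 50.01125390387402 322.8919542319723 236.82718609248582 [[ 0.51321606 -0.85812456  0.01521543]
 [-0.63461781 -0.3913601  -0.66640642]
 [ 0.57781443  0.33235449 -0.74543342]] [-0.13929565  0.49417326  0.50017003]
side 44.8634902532999 321.3375425323556 237.1169268753215 [[-0.94981721 -0.31227432 -0.01822121]
 [-0.08813544  0.3230551  -0.94226724]
 [ 0.30013232 -0.89337571 -0.33436573]] [0.61968113 0.07521938 1.0956675 ]
wrist 65.70646984690485 317.4811789345732 239.75196032018616 [[ 0.45316042  0.89142678 -0.00198094]
 [ 0.85638609 -0.43472825  0.27859329]
 [ 0.24748435 -0.1279439  -0.96040713]] [-0.52306417 -0.03468208  0.38964838]
{'time': 0.15, 'qpos': array([ 9.54965236e-01,  3.42590306e-01,  1.52479616e+00, -2.03057135e-05,
        1.27540955e+00, -1.45989809e-01]), 'qvel': array([ 0.00037809,  0.00035633, -0.00312485,  0.00013616,  0.00159524,
        0.00087428]), 'joint_efforts': array([ 1.67920505e-03, -4.31469548e+01, -2.44353873e+01,  7.18373177e-02,
        5.38054132e-02, -1.16261267e-04]), 'tool_pos': array([0.23750862, 0.46789078, 0.25119076]), 'tool_rot': array([-3.14039927e+00, -1.55842540e-04,  2.67175720e+00]), 'contact_force': array([-0.0595689 , -0.05703886, -0.54152198]), 'torque': array([ 0.00980714, -0.04484284,  0.00895083]), 'opening': 0.09141015457260589}
```

View pics/scene0.png

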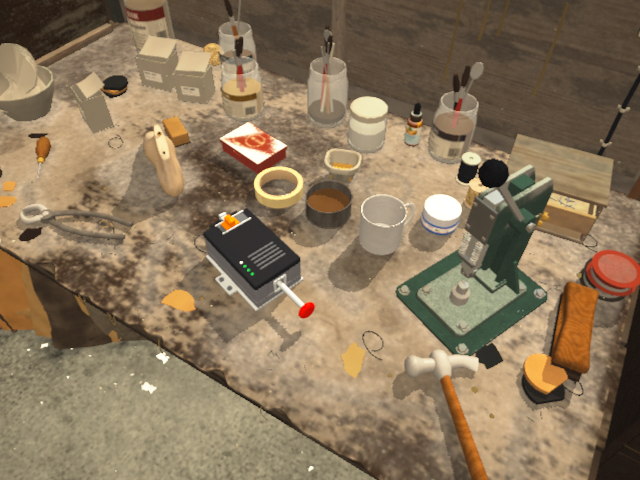

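View pics/side0.png

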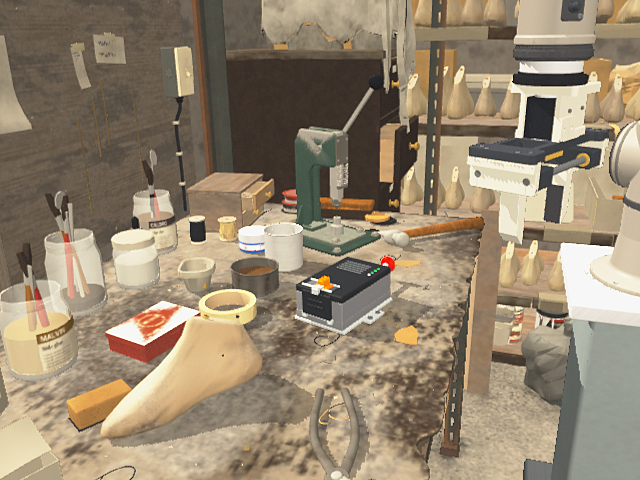

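View pics/wrist0.png

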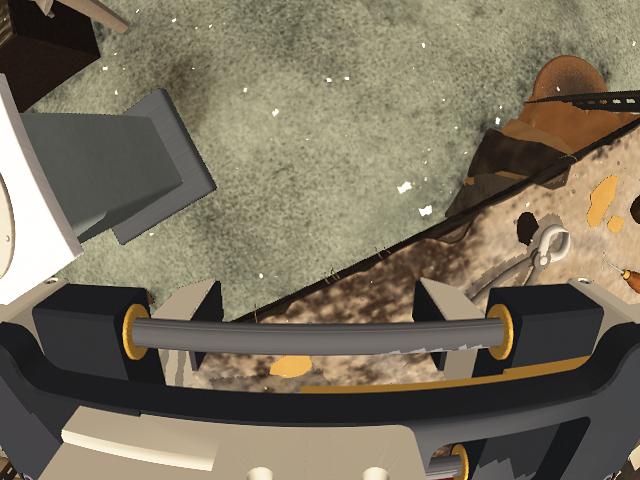

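The scene view shows the charger at about (252,258), the orange latch at (229,222) and the red knob at (306,310). In the side view the latch is at (325,283) and the knob at (388,263). I'll zoom in for accurate pixels.

```bash
python3 - <<'E'
import cv2
a=cv2.imread("pics/scene0.png")[195:330,190:325]; cv2.imwrite("pics/z1.png",cv2.resize(a,None,fx=4.4,fy=4.4,interpolation=cv2.INTER_CUBIC))
a=cv2.imread("pics/side0.png")[240:345,285:415]; cv2.imwrite("pics/z2.png",cv2.resize(a,None,fx=5.5,fy=5.5,interpolation=cv2.INTER_CUBIC))
E
```

```text
(no output)
```

View pics/z1.png

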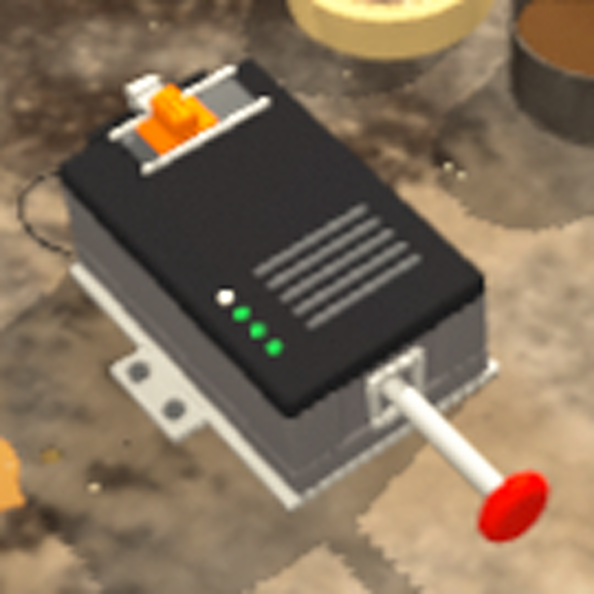

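View pics/z2.png

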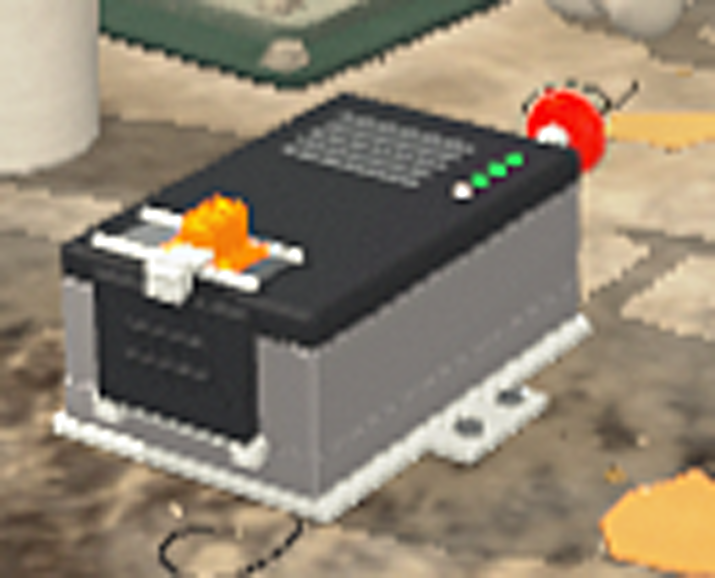

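```bash
cat > h.py <<'E'
import numpy as np, math
from cell import telemetry, read_camera
def cams(): return {n:read_camera(n) for n in ("scene","side")}
def proj(c,X):
    p=c["R"]@np.asarray(X)+c["t"]; f=240/math.tan(math.radians(c["fovy"])/2)
    return np.array([c["cx"]+f*p[0]/p[2],c["cy"]+f*p[1]/p[2]])
def W(p,X):
    x,y,a=p; c,s=math.cos(a),math.sin(a)
    return np.array([x+c*X[0]-s*X[1],y+s*X[0]+c*X[1],X[2]])
E
python3 - <<'E'
from h import *
from scipy.optimize import least_squares
cs=cams()
T=lambda sx,sy:(sx*.046,sy*.075,.064)
L={"tab":(0,.059,.0725),"knob":(0,-.149,.0345)}
obs=[]
z=lambda u,v,k,o:np.array([u/k+o[0],v/k+o[1]])
for k,X,uv in [("scene",T(-1,1),(62,174)),("scene",T(1,1),(248,60)),("scene",T(1,-1),(486,280)),("scene",T(-1,-1),(290,416)),("scene",L["knob"],(517,507)),("scene",L["tab"],(180,112))]:
    obs.append((k,X,z(*uv,4.4,(190,195))))
for k,X,uv in [("side",T(-1,1),(320,348)),("side",T(1,1),(60,248)),("side",T(1,-1),(345,93)),("side",T(-1,-1),(584,165)),("side",L["tab"],(216,228))]:
    obs.append((k,X,z(*uv,5.5,(285,240))))
F=lambda p:np.concatenate([proj(cs[k],W(p,X))-uv for k,X,uv in obs])
best=None
for a in np.arange(-3,3.2,.5):
    r=least_squares(F,[.55,.05,a],loss="soft_l1")
    if best is None or r.cost<best.cost: best=r
p=best.x;print(p,best.cost)
print(F(p).reshape(-1,2).round(1))
for n,X in L.items(): print(n,W(p,X))
print("x",math.cos(p[2]),math.sin(p[2]))
E
```

```text
[ 0.5147578   0.28577908 -0.31534094] 21.985123880818946
[[-2.6 -2.2]
 [ 0.2 -1.4]
 [ 0.4 -1. ]
 [-1.5 -1.8]
 [ 1.1  2.8]
 [-1.7  0.8]
 [-0.3 -6.6]
 [ 0.1 -2.1]
 [-0.2 -1.9]
 [ 0.7 -4.3]
 [ 0.4 -0.2]]
tab [0.53305609 0.34186983 0.0725    ]
knob [0.46854684 0.14412617 0.0345    ]
x 0.9506906954174947 -0.31014061592542225
```

```bash
python3 - <<'E'
from h import *
from scipy.optimize import least_squares
cs=cams()
L={"tab":(0,.059,.0725),"knob":(0,-.149,.0345)}
z=lambda uv,k,o:np.array([uv[0]/k+o[0],uv[1]/k+o[1]])
A=[("scene",(-1,1,1),(66,190)),("scene",(1,1,0),(248,60)),("scene",(1,-1,1),(486,298)),("scene",(-1,-1,1),(290,416)),("scene","knob",(516,507)),("scene","tab",(180,112)),
("side",(-1,1,1),(320,350)),("side",(1,1,1),(62,274)),("side",(1,-1,0),(345,93)),("side",(-1,-1,1),(582,182)),("side","tab",(216,228))]
obs=[(k,X,z(uv,4.4,(190,195)) if k=="scene" else z(uv,5.5,(285,240))) for k,X,uv in A]
def P(p,X):
    if isinstance(X,str): return W(p[:3],L[X])
    return W(p[:3],(X[0]*.046,X[1]*.075,.064-X[2]*p[3]))
F=lambda p:np.concatenate([proj(cs[k],P(p,X))-uv for k,X,uv in obs])
r=least_squares(F,[.515,.286,-.315,.01],loss="soft_l1",x_scale=[.1,.1,.1,.01])
p=r.x;print(p,r.cost)
print(F(p).reshape(-1,2).round(1))
for n,X in L.items(): print(n,W(p[:3],X))
import cv2
for n,(o,k) in {"scene":((190,195),4.4),"side":((285,240),5.5)}.items():
    im=cs[n]["image"][:,:,::-1]
    im=cv2.resize(im[o[1]:o[1]+135,o[0]:o[0]+135],None,fx=k,fy=k)
    for X in [(sx*.046,sy*.075,z) for sx in(-1,1) for sy in (-1,1) for z in (0,.064)]+list(L.values()):
        q=(proj(cs[n],W(p[:3],X))-o)*k; cv2.circle(im,tuple(int(v) for v in q),3,(255,0,255),-1)
    cv2.imwrite(f"pics/o_{n}.png",im[:600])
np.save("pose.npy",p[:3])
E
```

```text
[ 0.51541019  0.2858056  -0.31507537  0.01277371] 10.654236942092282
[[-2.1 -1. ]
 [ 0.4 -1.6]
 [ 0.8 -0.4]
 [-0.6  2.7]
 [ 1.6  2.5]
 [-1.5  0.6]
 [-0.6  0.6]
 [-0.4  0.3]
 [-0.5 -2. ]
 [ 0.5 -0.6]
 [ 0.  -0.2]]
tab [0.53369359 0.34190121 0.0725    ]
knob [0.46923686 0.14414042 0.0345    ]
```

View pics/o_scene.png

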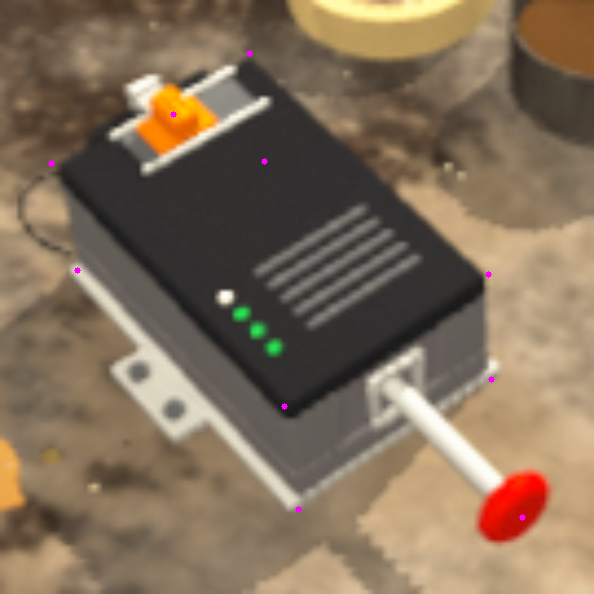

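View pics/o_side.png

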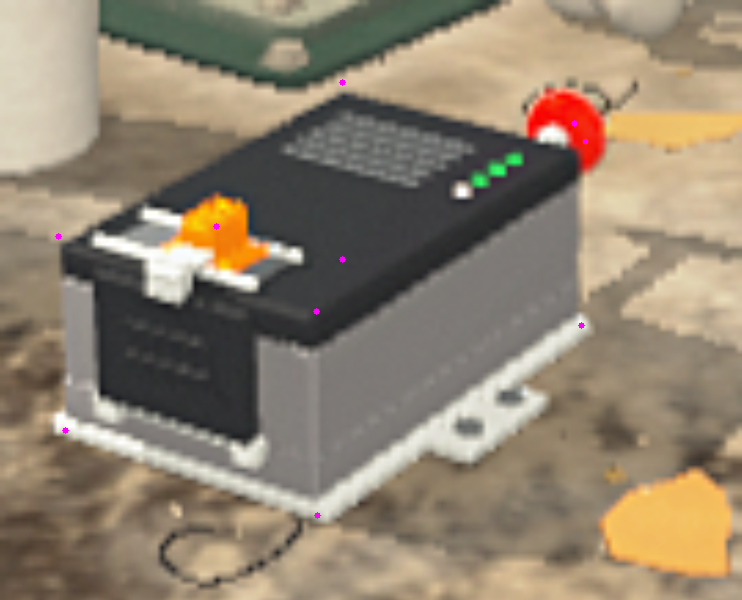

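The overlaid model fits to 1–3 px, so the charger is at about (0.515, 0.286) with yaw -0.315, and the tab at (0.534, 0.342). Next I'll shut the fingers, turn the tool so its y lies along charger y, and go above the robot side of the tab.

```bash
python3 -m creep '[0,0.053,-0.025,0,0.031,0,0.053,-0.025,0,0.031,0,0.053,-0.025,0,0.031,0,0.053,-0.025,0,0.031,0,0.053,-0.025,0,0.031,0,0,0,0,0]' 20
cat >> h.py <<'E'
def st(push=None):
    s=telemetry.observe(); p=np.load("pose.npy"); c,sn=math.cos(p[2]),math.sin(p[2])
    d=s["tool_pos"][:2]-p[:2]
    print("t",s["time"],"tcp",s["tool_pos"].round(4),"rot",s["tool_rot"].round(3),"F",s["contact_force"].round(1),"open",round(s["opening"],4))
    print("charger frame tcp", round(c*d[0]+sn*d[1],4), round(-sn*d[0]+c*d[1],4))
E
python3 -c "from h import *;st()"
```

```text
time: 1.1
tool_pos: [0.5093, 0.3388, 0.2511]
tool_rot: [3.141, -0.0, 2.836]
contact_force: [0.1, -0.9, 0.2]
opening: 0.0365
t 1.1 tcp [0.5093 0.3388 0.2511] rot [ 3.141 -0.     2.836] F [ 0.1 -0.9  0.2] open 0.0365
charger frame tcp -0.0222 0.0485
```

```bash
python3 -m creep '[0,-0.008,0.004,-0.05,0,0,0,0,-0.05,0,0,0,0,-0.03,0,0,0,0,0,0]' 
python3 - <<'E'
from h import *;st()
import cv2
for n,c in cams().items():
    im=c["image"][:,:,::-1]
    x,y=((130,130) if n=="scene" else (230,170))
    cv2.imwrite(f"pics/a_{n}.png",cv2.resize(im[y:y+200,x:x+240],None,fx=3,fy=3))
E
```

```text
time: 1.6
tool_pos: [0.499, 0.3439, 0.1186]
tool_rot: [3.139, -0.0, 2.835]
contact_force: [-0.6, 0.1, 0.5]
opening: 0.0005
t 1.6 tcp [0.499  0.3439 0.1186] rot [ 3.139 -0.     2.835] F [-0.6  0.1  0.5] open 0.0005
charger frame tcp -0.0336 0.0502
```

View pics/a_scene.png

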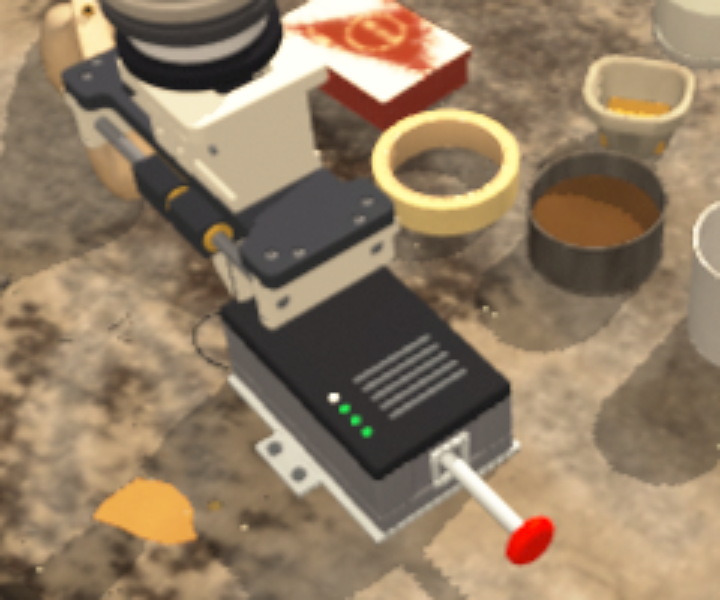

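View pics/a_side.png

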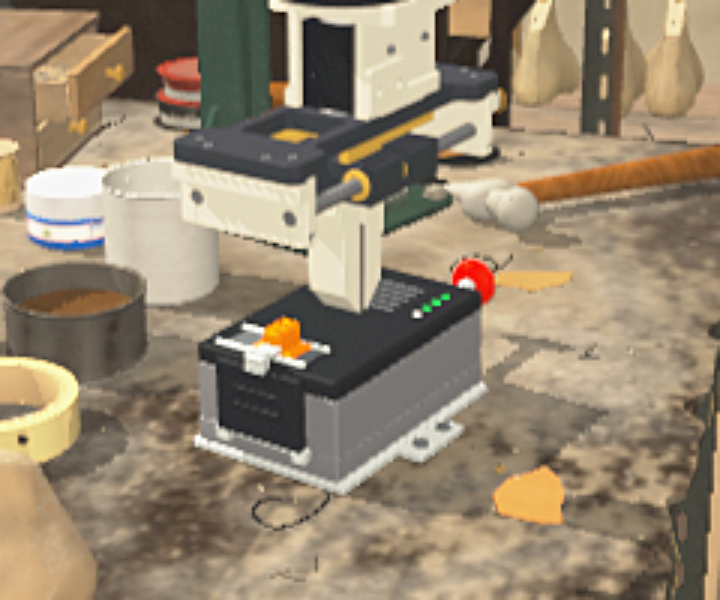

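The shut fingers stand over the case on the robot side of the tab, with room to come down. The tab is at about (285,335) in the side crop.

```bash
python3 -m creep '[0,0,0,-0.022,0,0,0,0,0,0]' ; python3 -c "from h import *;st()"
```

```text
time: 1.95
tool_pos: [0.5025, 0.3463, 0.1036]
tool_rot: [3.13, 0.009, 2.835]
contact_force: [0.1, -1.2, -0.5]
opening: 0.0006
t 1.95 tcp [0.5025 0.3463 0.1036] rot [3.13  0.009 2.835] F [ 0.1 -1.2 -0.5] open 0.0006
charger frame tcp -0.031 0.0535
```

```bash
python3 -m creep '[0,0,0,0,0,0,0,0,0,0]' ; python3 - <<'E'
from h import *;st()
import cv2
for n,c in cams().items():
    im=c["image"][:,:,::-1]
    x,y=((160,150) if n=="scene" else (250,200))
    cv2.imwrite(f"pics/b_{n}.png",cv2.resize(im[y:y+150,x:x+180],None,fx=4,fy=4))
s=telemetry.observe(); print(s["joint_efforts"],s["torque"],s["qpos"],s["qvel"])
E
```

```text
time: 2.2
tool_pos: [0.5039, 0.3473, 0.1072]
tool_rot: [3.126, 0.013, 2.836]
contact_force: [-0.2, 0.2, 0.4]
opening: 0.0006
t 2.2 tcp [0.5039 0.3473 0.1072] rot [3.126 0.013 2.836] F [-0.2  0.2  0.4] open 0.0006
charger frame tcp -0.03 0.0549
[ 3.60056490e-02 -5.39879644e+01 -2.12799007e+01  3.78846552e-02
  1.64467172e-02  2.12883053e-03] [0.05762993 0.03442039 0.01490709] [ 0.47720542  0.62819271  1.47405341  0.00237494  1.01893933 -0.7888464 ] [-0.00124211  0.01125461  0.00809238 -0.00121301 -0.00473053  0.00096234]
```

View pics/b_scene.png

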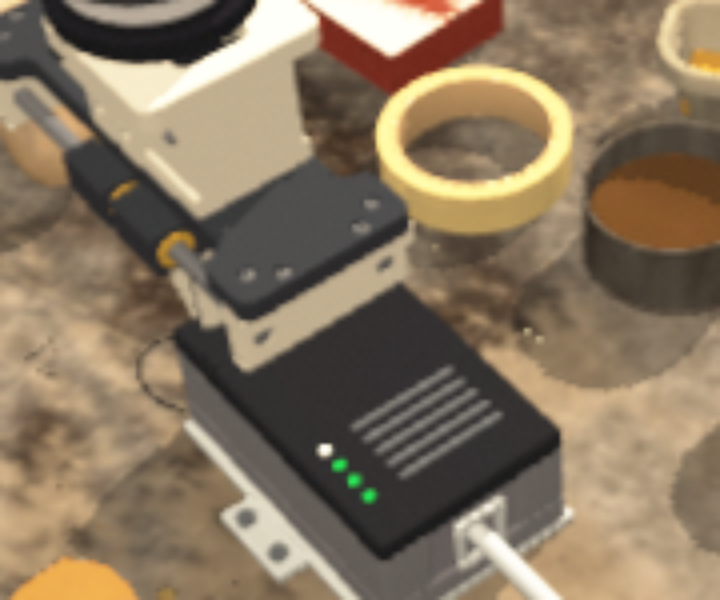

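View pics/b_side.png

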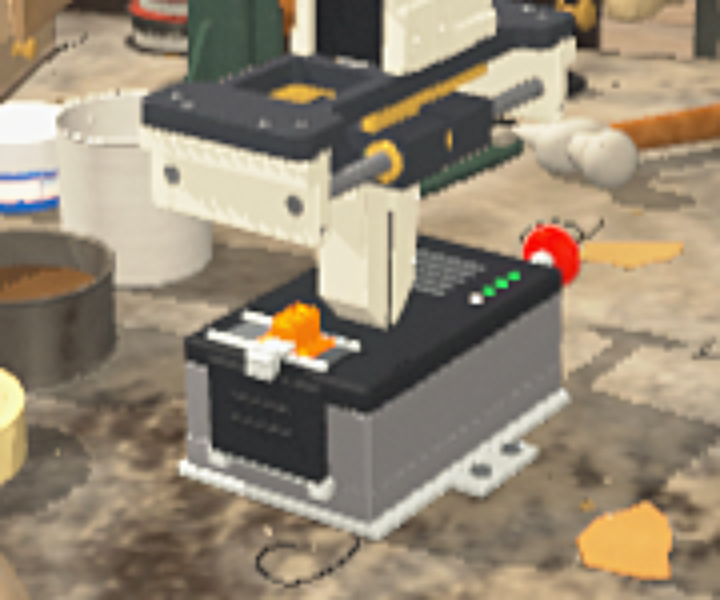

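```bash
python3 - <<'E'
from h import *;st()
import cv2
from scipy.spatial.transform import Rotation as Ro
s=telemetry.observe(); R=Ro.from_euler("xyz",s["tool_rot"]).as_matrix()
for n,c in cams().items():
    im=c["image"][:,:,::-1]
    x,y=((160,150) if n=="scene" else (250,200))
    im=cv2.resize(im[y:y+150,x:x+180],None,fx=4,fy=4)
    for a in (-.0095,.0095):
        for b in (-.019,0,.019):
            q=(proj(c,s["tool_pos"]+R@[a,b,.025])-(x,y))*4; cv2.circle(im,tuple(int(v) for v in q),3,(255,0,255),-1)
    cv2.imwrite(f"pics/c_{n}.png",im)
st()
E
```

```text
t 2.3 tcp [0.504  0.3473 0.107 ] rot [3.126 0.013 2.836] F [ 0.  -0.3  0.1] open 0.0
charger frame tcp -0.0299 0.0549
t 2.4 tcp [0.5036 0.347  0.1063] rot [3.127 0.012 2.836] F [0.9 0.4 1.6] open 0.0003
charger frame tcp -0.0302 0.0545
```

View pics/c_side.png

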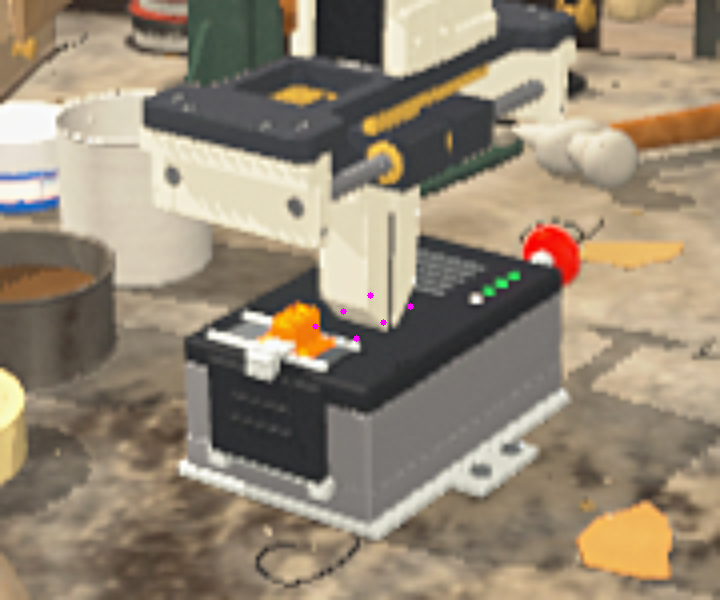

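```bash
python3 -m creep '[0,0,-0.002,-0.012,0]' ; python3 -m creep '[0,0,0,0,0]'; python3 -c "from h import *;st()"
```

```text
time: 2.52
tool_pos: [0.5041, 0.3453, 0.0948]
tool_rot: [3.125, 0.014, 2.836]
contact_force: [-0.1, -0.4, -1.0]
opening: 0.0004
time: 2.65
tool_pos: [0.5033, 0.3447, 0.0932]
tool_rot: [3.127, 0.012, 2.835]
contact_force: [-0.1, 0.2, 0.3]
opening: 0.0006
t 2.65 tcp [0.5033 0.3447 0.0932] rot [3.127 0.012 2.835] F [-0.1  0.2  0.3] open 0.0006
charger frame tcp -0.0298 0.0522
```

```bash
python3 -m creep '[0,0.010,-0.003,0.002,0,0,0.006,-0.002,0,0,0,0.006,-0.002,0,0]'; python3 -c "from h import *;st()"
```

```text
time: 3.02
tool_pos: [0.5261, 0.3375, 0.0951]
tool_rot: [3.128, 0.01, 2.836]
contact_force: [-2.0, 1.7, 0.7]
opening: 0.0003
t 3.025 tcp [0.5261 0.3375 0.0951] rot [3.128 0.01  2.836] F [-2.   1.7  0.7] open 0.0003
charger frame tcp -0.0058 0.0524
```

Contact has been made: the push shows about 2.5 N, as the spring should. I'll continue.

```bash
python3 -m creep '[0,0.005,-0.0015,0,0,0,0.004,-0.001,0,0]'; python3 - <<'E'
from h import *;st()
import cv2
c=read_camera("side"); im=c["image"][:,:,::-1]
cv2.imwrite("pics/d.png",cv2.resize(im[200:350,250:430],None,fx=4,fy=4))
E
```

```text
time: 3.28
tool_pos: [0.5344, 0.3348, 0.095]
tool_rot: [3.129, 0.007, 2.835]
contact_force: [-13.3, 3.5, 6.4]
opening: 0.0004
t 3.275 tcp [0.5344 0.3348 0.095 ] rot [3.129 0.007 2.835] F [-13.3   3.5   6.4] open 0.0004
charger frame tcp 0.0029 0.0525
```

View pics/d.png

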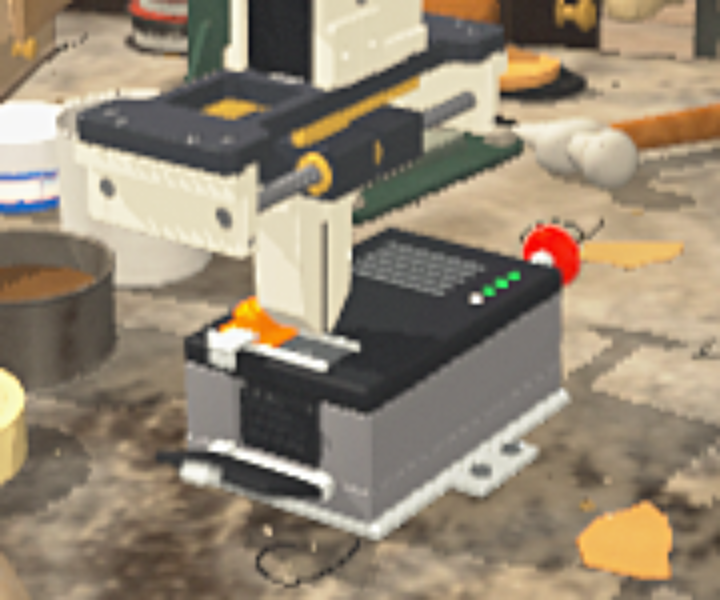

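The latch is at its end stop (13 N) and the door has swung down to about (250,470) in the crop. I'll wait for it to settle, then back off and rise.

```bash
python3 -m creep '[0,-0.001,0,0,0,0,0,0,0,0,0,0,0,0,0,0,0,0,0,0,0,-0.012,0.004,0,0,0,-0.018,0.006,0,0,0,0,0,0.03,0,0,0,0,0.05,0,0,0,0,0.05,0,0,0,0,0,0]'; python3 - <<'E'
from h import *;st()
import cv2
for n in ("side","scene"):
    c=read_camera(n); im=c["image"][:,:,::-1]
    x,y=((160,170) if n=="scene" else (250,200))
    cv2.imwrite(f"pics/e_{n}.png",cv2.resize(im[y:y+150,x:x+180],None,fx=4,fy=4))
    # press footprint rough from scene px
c=read_camera("scene"); f=240/math.tan(math.radians(c["fovy"])/2)
for u,v in [(405,290),(460,350),(548,293),(480,235)]:
    d=c["R"].T@np.array([(u-c["cx"])/f,(v-c["cy"])/f,1]); o=-c["R"].T@c["t"]; print((o-d*o[2]/d[2]).round(3))
p=np.load("pose.npy")
for y in (-.149,-.190): print(y,W(p,(0,y,.0345)))
E
```

```text
time: 4.58
tool_pos: [0.497, 0.3465, 0.2281]
tool_rot: [3.13, 0.006, 2.837]
contact_force: [0.6, 0.7, -0.1]
opening: 0.0003
t 4.575 tcp [0.497  0.3465 0.2281] rot [3.13  0.006 2.837] F [ 0.6  0.7 -0.1] open 0.0003
charger frame tcp -0.0363 0.052
[0.611 0.042 0.   ]
[ 0.552 -0.078  0.   ]
[ 0.732 -0.167  0.   ]
[ 0.799 -0.024  0.   ]
-0.149 [0.46923686 0.14414042 0.0345    ]
-0.19 [0.45653145 0.10515873 0.0345    ]
```

View pics/e_side.png

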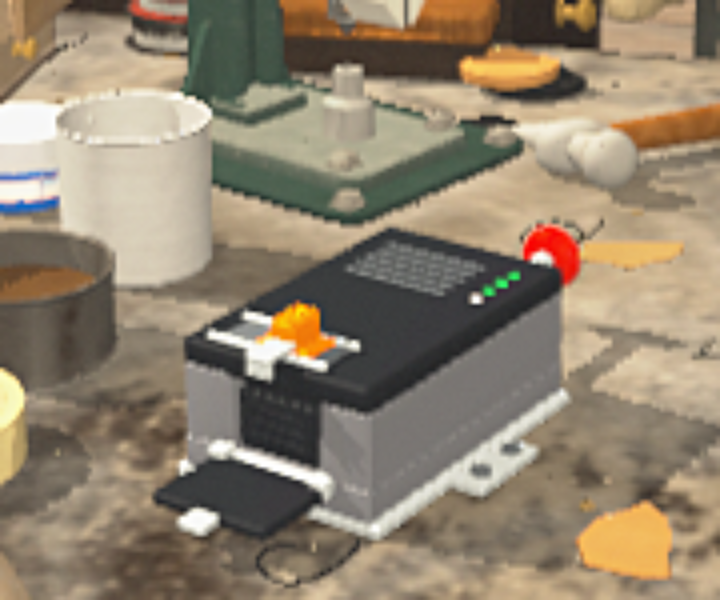

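View pics/e_scene.png

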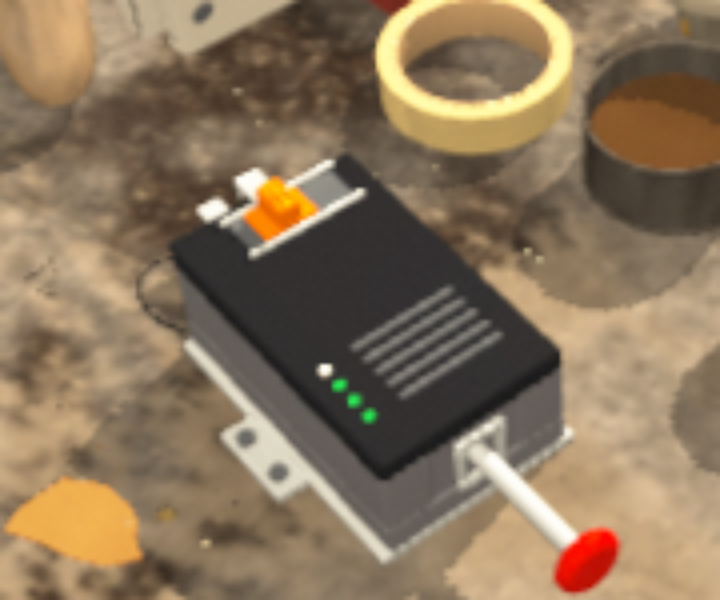

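The door lies fully open and the latch has sprung back. Next is to go behind the knob at charger y ≈ -0.195.

```bash
python3 -m creep '[0,-0.0085,-0.0495,0,0,0,-0.0085,-0.0495,0,0,0,-0.0085,-0.0495,0,0,0,-0.0085,-0.0495,0,0,0,-0.0085,-0.0495,0,-0.01,0,0,0,0,0]';python3 -c "from h import *;st()"
```

```text
time: 5.48
tool_pos: [0.4446, 0.091, 0.2118]
tool_rot: [-3.136, -0.017, 2.829]
contact_force: [0.6, -0.1, 0.3]
opening: 0.0007
t 5.475 tcp [0.4446 0.091  0.2118] rot [-3.136 -0.017  2.829] F [ 0.6 -0.1  0.3] open 0.0007
charger frame tcp -0.007 -0.2072
```

Now descend to about z 0.05, nudging charger x by +0.007.

```bash
python3 -m creep '[0,0.007,-0.002,-0.05,0,0,0,0,-0.05,0,0,0,0,-0.04,0,0,0,0,0,0]';python3 -c "from h import *;st()"
```

```text
time: 5.98
tool_pos: [0.4496, 0.0909, 0.0655]
tool_rot: [-3.136, -0.02, 2.829]
contact_force: [-0.1, 0.6, 0.0]
opening: 0.0006
t 5.975 tcp [0.4496 0.0909 0.0655] rot [-3.136 -0.02   2.829] F [-0.1  0.6  0. ] open 0.0006
charger frame tcp -0.0022 -0.2057
```

```bash
python3 -m creep '[0,0.002,-0.001,-0.018,0,0,0,0,0,0]';python3 - <<'E'
from h import *;st()
import cv2
for n in ("side","scene"):
    c=read_camera(n); im=c["image"][:,:,::-1]
    x,y=((210,200) if n=="scene" else (270,150))
    cv2.imwrite(f"pics/f_{n}.png",cv2.resize(im[y:y+150,x:x+180],None,fx=4,fy=4))
E
```

```text
time: 6.22
tool_pos: [0.4523, 0.0912, 0.0485]
tool_rot: [-3.136, -0.02, 2.83]
contact_force: [0.2, 0.2, 0.5]
opening: 0.0005
t 6.225 tcp [0.4523 0.0912 0.0485] rot [-3.136 -0.02   2.83 ] F [0.2 0.2 0.5] open 0.0005
charger frame tcp 0.0003 -0.2046
```

View pics/f_side.png

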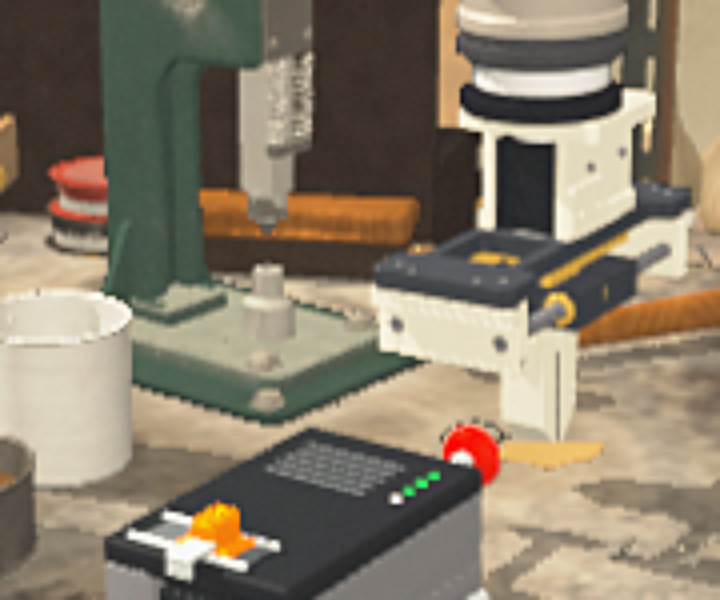

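View pics/f_scene.png

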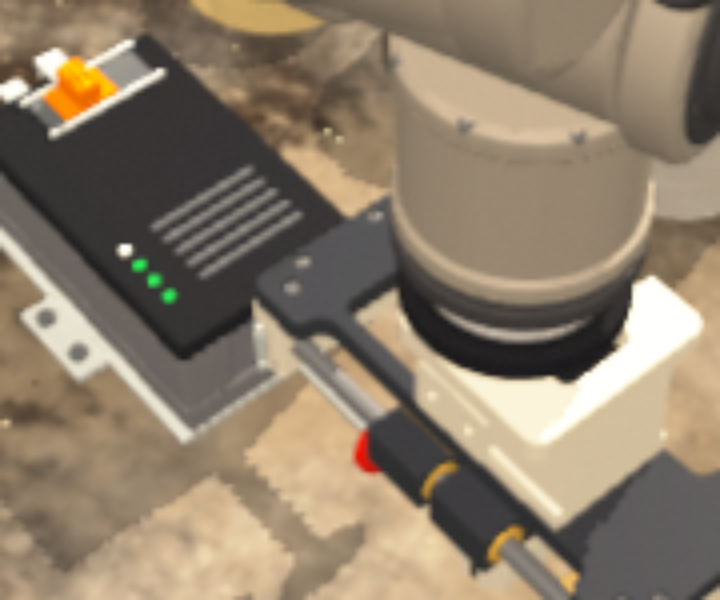

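The fingers stand behind the knob and in line with it, and the body is clear above the case. Pushing along charger +y.

```bash
python3 -m creep '[0,0.006,0.019,0,0,0,0.003,0.0095,0,0,0,0.003,0.0095,0,0,0,0.0025,0.0075,0,0]';python3 -c "from h import *;st()"
```

```text
time: 6.82
tool_pos: [0.4696, 0.1377, 0.0533]
tool_rot: [-3.138, -0.012, 2.83]
contact_force: [1.0, -5.1, -2.5]
opening: 0.0003
t 6.825 tcp [0.4696 0.1377 0.0533] rot [-3.138 -0.012  2.83 ] F [ 1.  -5.1 -2.5] open 0.0003
charger frame tcp 0.0023 -0.155
```

```bash
python3 -m creep '[0,0.002,0.0075,-0.003,0,0,0.002,0.0075,-0.001,0,0,0.002,0.006,0,0]';python3 -c "from h import *;st()"
```

```text
time: 7.2
tool_pos: [0.476, 0.1587, 0.0498]
tool_rot: [-3.137, -0.011, 2.83]
contact_force: [-1.7, -4.3, 1.7]
opening: -0.0002
t 7.2 tcp [0.476  0.1587 0.0498] rot [-3.137 -0.011  2.83 ] F [-1.7 -4.3  1.7] open -0.0002
charger frame tcp 0.0019 -0.1331
```

```bash
python3 -m creep '[0,0.0015,0.006,0,0,0,0.001,0.004,0,0]';python3 - <<'E'
from h import *;st()
import cv2
for n in ("side","scene"):
    c=read_camera(n); im=c["image"][:,:,::-1]
    x,y=((160,170) if n=="scene" else (250,200))
    cv2.imwrite(f"pics/g_{n}.png",cv2.resize(im[y:y+150,x:x+180],None,fx=4,fy=4))
E
```

```text
time: 7.45
tool_pos: [0.4793, 0.169, 0.0499]
tool_rot: [-3.137, -0.01, 2.83]
contact_force: [0.7, -4.7, 0.6]
opening: 0.0003
t 7.45 tcp [0.4793 0.169  0.0499] rot [-3.137 -0.01   2.83 ] F [ 0.7 -4.7  0.6] open 0.0003
charger frame tcp 0.0019 -0.1222
```

View pics/g_side.png

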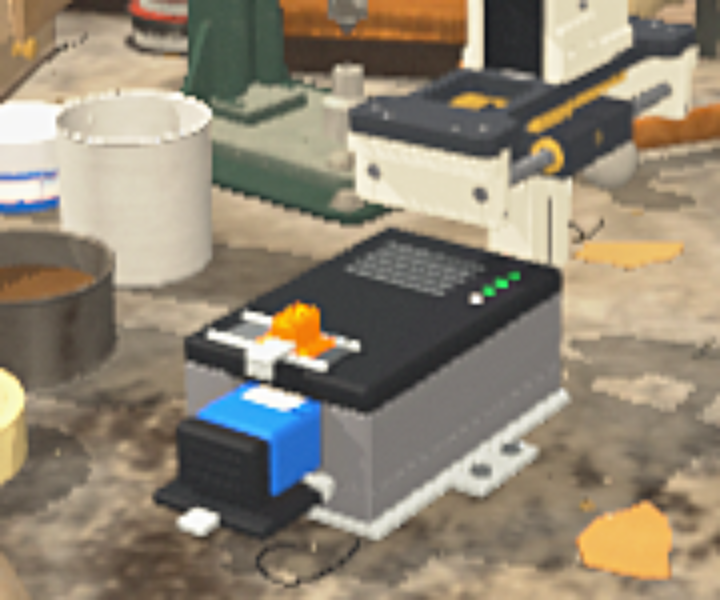

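The pack is out on the door, but the force shows no hard stop yet, so I'll keep going in small steps.

```bash
python3 -m creep '[0,0.001,0.003,0,0]'; python3 -m creep '[0,0.001,0.002,0,0]';python3 -c "from h import *;st()"
```

```text
time: 7.68
tool_pos: [0.48, 0.1722, 0.0498]
tool_rot: [-3.137, -0.011, 2.83]
contact_force: [-1.5, -9.3, 2.0]
opening: 0.0007
time: 7.8
tool_pos: [0.4801, 0.1725, 0.0497]
tool_rot: [-3.133, -0.012, 2.831]
contact_force: [-2.7, -21.1, 7.6]
opening: 0.0003
t 7.8 tcp [0.4801 0.1725 0.0497] rot [-3.133 -0.012  2.831] F [ -2.7 -21.1   7.6] open 0.0003
charger frame tcp 0.0015 -0.1187
```

The hard stop is reached: force jumped to 21 N and motion stopped. I'll hold briefly, back off and rise.

```bash
python3 -m creep '[0,0,-0.0005,0,0,0,0,0,0,0,0,-0.005,-0.015,0,0,0,-0.008,-0.025,0,0,0,-0.004,-0.010,0.01,0,0,0,0,0.05,0,0,0,0,0.06,0,0,0,0,0.06,0,0,0,0,0,0,0,0,0,0,0]';python3 - <<'E'
from h import *;st()
import cv2
p=np.load("pose.npy")
for n in ("side","scene"):
    c=read_camera(n); im=c["image"][:,:,::-1]
    x,y=((160,150) if n=="scene" else (250,200))
    im=cv2.resize(im[y:y+150,x:x+180],None,fx=4,fy=4)
    for X in [(s*.02,.07+.0475,.048) for s in(-1,1)]+[(0,-.104,.0345)]:
        q=(proj(c,W(p,X))-(x,y))*4; cv2.circle(im,tuple(int(v) for v in q),3,(255,0,255),-1)
    cv2.imwrite(f"pics/i_{n}.png",im)
E
```

```text
time: 9.05
tool_pos: [0.4591, 0.1197, 0.2372]
tool_rot: [-3.136, -0.013, 2.829]
contact_force: [-0.0, -0.5, -0.1]
opening: 0.0007
t 9.05 tcp [0.4591 0.1197 0.2372] rot [-3.136 -0.013  2.829] F [-0.  -0.5 -0.1] open 0.0007
charger frame tcp -0.0021 -0.1754
```

View pics/i_side.png

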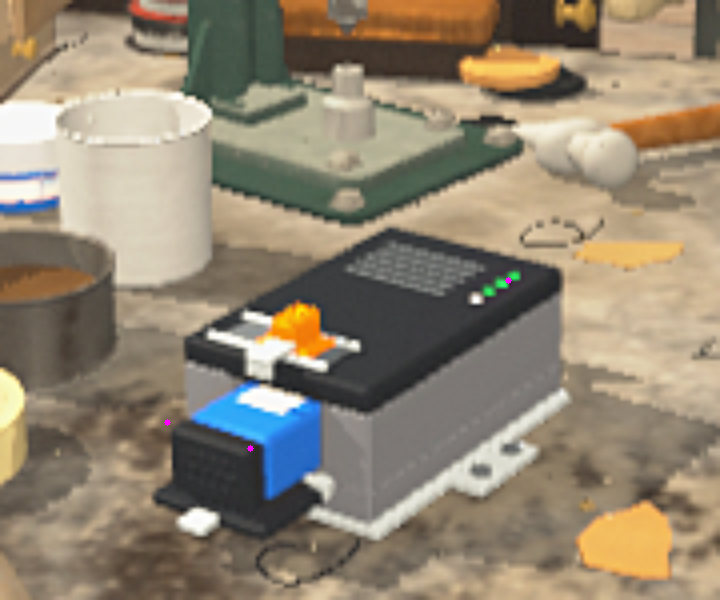

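View pics/i_scene.png

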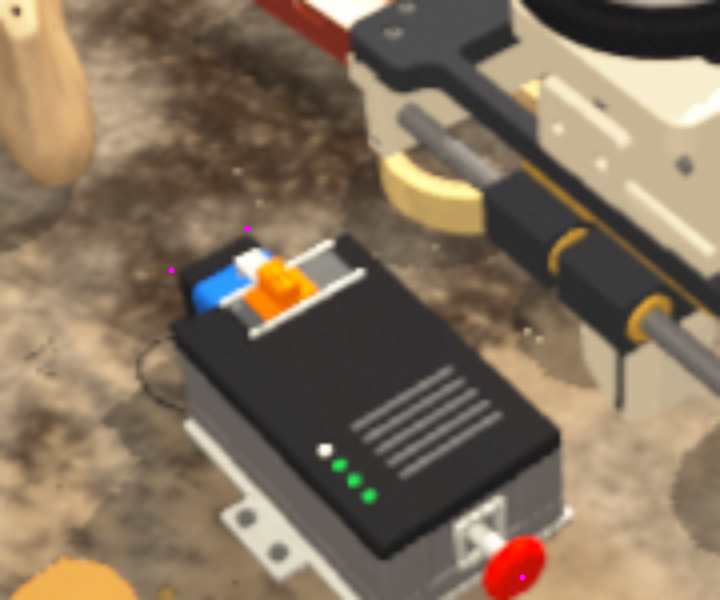

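```bash
python3 - <<'E'
from h import *
import cv2
from scipy.optimize import least_squares
p=np.load("pose.npy");cs=cams()
obs=[("side",-1,(263,446)),("side",1,(174,428)),("scene",-1,(180,268)),("scene",1,(243,236))]
obs=[(n,s,np.array(uv)/4+((160,150) if n=="scene" else (250,200))) for n,s,uv in obs]
F=lambda q:np.concatenate([proj(cs[n],W(p,(q[0]+s*.02,q[1],q[2])))-uv for n,s,uv in obs])
r=least_squares(F,[0,.117,.048]);print(r.x,r.fun.round(1)," pack y",r.x[1]-.0475)
for n,(x,y) in {"side":(280,280),"scene":(190,195)}.items():
    im=cs[n]["image"][y:y+65,x:x+80,::-1]; cv2.imwrite(f"pics/j_{n}.png",cv2.resize(im,None,fx=9,fy=9,interpolation=cv2.INTER_CUBIC))
E
```

```text
[-0.00142634  0.11490182  0.04741423] [-1.4  0.6  0.2 -1.5 -2.   2.   1.3 -0.4]  pack y 0.06740182153197821
```

View pics/j_side.png

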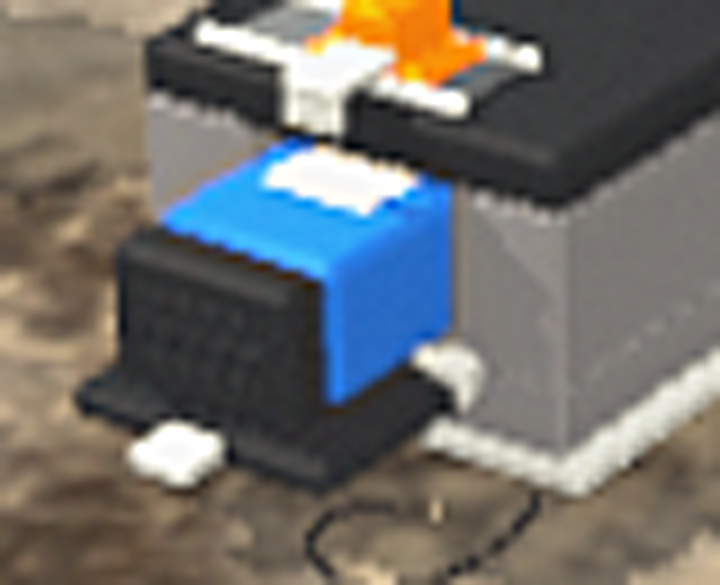

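View pics/j_scene.png

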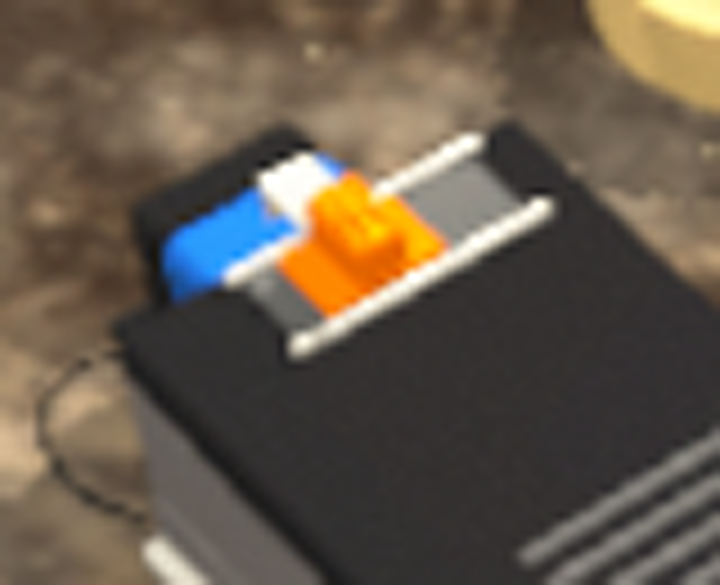

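The pack measures about 67 mm along charger y (±2–3 mm, with its bevelled corners making it read short). It lies level on the open door with the knob at its stop, and the arm is clear.

```bash
python3 -c "
from cell import workorder;print(workorder.hand_in())"
```

```text
the job is handed in; nothing more can be done
None
```

The job is handed in: the dust door is open, the ejector is fully in and the pack is resting in the bay's mouth on the open door. I handed in about 9 s into the 51 s allowed.

- **Latch and door:** I slid the latch to its end stop with the closed fingertips, reading about 13 N there. The door swung open and lies level. The latch sprang back when I let go.
- **Ejector:** I pushed the knob until motion stopped and the force rose to 21 N. I then backed off and lifted the arm to about 0.24 m, where the force read about zero. In the last picture the knob sits within about 3 px of where it should be when fully in.
- **Pack:** It lies straight and level in the last pictures. I measured its origin at about 67 mm along the charger, against the 64 mm minimum and the expected 70 mm or so. The four corner points disagreed by up to 2 px, so the reading is only good to a few millimetres.
- **Bystanders:** I passed nowhere close to the tin, tape or mug and saw no contact, but I did not measure their positions again.
- **Arm drift:** The measured tool position drifted by up to about 5 mm, more on the long move to the knob. I corrected it along the way, and it did not affect the result.

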